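# Post the matchbox into the sprung-flap match keeper

## Task

Put the matchbox away in the white match keeper: keep it upright as it stands and push it down through the two sprung flaps in the top. You cannot see how deep the floor inside is: keep hold of the box, gently, until you feel it standing on that floor, neither forcing it nor letting it drop. Then let go and take the hand out so that the flaps spring shut, and leave the other things where they are.

Things in the scene. Friction and masses are not known exactly. Their poses are not given: they have to be found in the camera images.
- keeper: Match keeper: white sheet-metal box with a steel top, fixed to the worktop, 100 (x) x 160 (y) x 108 (z) mm. Origin: centre of its underside; z up, y along its long side and the slot. Mid top: a slot 36 (x) x 126 (y) mm, so that fingers at both ends of the matchbox go in too, shut by two sprung flaps. Below, a straight chute 44 (x) x 148 (y) mm goes down to a flat cork floor.
- keeper_mouth (a point): Centre of the slot, level with the keeper's top, 108 mm above the worktop; axes as the keeper's. The floor inside is hidden and its height differs from start to start: 62 to 84 mm below this point. It gives 1 mm for each 3 N pressed on it, 6 mm at most. The matchbox standing on it is wholly below the shut flaps.
- flap_far (a joint): Far flap (hinged on the slot's +x edge in the keeper's frame), 17 mm wide, 122 mm long: 0 shut and level, grows as it is pushed down into the keeper, stop at 1.5 rad. A spring always returns it to 0; pushing both flaps open with the matchbox takes about 4 to 8 N.
- flap_near (a joint): Near flap, hinged on the slot's -x edge, otherwise like the far flap. Both are polished and slippery.
- matchbox: Closed matchbox, about 30 g, standing on its long narrow side: 38 mm tall, 53 mm long, 17 mm thick. Origin: centre of one of its large 38x53 faces. Axes: x up (38 mm), y along its 53 mm length, z through its thickness, from that face into the box. Held with a finger at each of its two 17 mm wide ends (53 mm apart), it and the fingers fit the slot.
- matchbox_center (a point): Centre of the matchbox, 19 mm above the side it stands on; axes as the matchbox's.
- peeler: Bystander, to be left alone: dark green handled vegetable peeler, 170x25x18 mm, lying at the front edge of the worktop. Origin: centre of its underside.
- lemon: Bystander, to be left alone: lemon, 83x58x58 mm, lying to the left of the keeper. Origin: centre of its underside.
- egg_timer: Bystander, to be left alone: round red and white egg timer, 60x60x58 mm, to the left. Origin: centre of its underside.
- garlic: Bystander, to be left alone: garlic bulb, 53x52x52 mm, to the right of the matchbox. Origin: centre of its underside.
- teaspoon: Bystander, to be left alone: steel teaspoon, 133x27x10 mm, lying to the left. Origin: centre of its underside.
- salt_shaker: Bystander, to be left alone: salt shaker with blue cap, 51x51x130 mm, far to the left. Origin: centre of its underside.

How it is judged:
By the outcome, as a careful person would: the job done as asked, in the order asked, and still so for the second after the job is handed in, with the robot touching nothing.
It also fails if it takes over 50 s, if anything falls off the work surface, if the arm or the gripper's body presses on something with over 40 N, if the wrist force passes 120 N, or if a joint passes its speed limit or range.

## Robot

A 6-joint arm with a two-finger parallel gripper is mounted at the origin on a cart in front of the work surface, level with it; the furniture and walls round the work are solid. World frame = base frame: x ahead of the robot, y to its left, z up, the work surface at z = 0. Lengths are in m, angles in rad, forces in N, time in s.
With the tool pointing down it reaches from about 0.375 to 0.975 m from the base axis. Payload 3.8 kg.
Tool frame: the origin (TCP) lies midway between the tips of the shut fingers; the grasp point (between the pads) lies 19 mm behind it; z points along the fingers, y is the line along which they close (so a half turn about z gives the same grasp; the last joint's range is limited). The gripper opens to 88 mm and grips with 3 to 60 N. Pads are 18 mm wide; open, the fingers measure 123 mm over their backs; the gripper's body (75 mm by 187 mm) begins 45 mm behind the grasp point.
Start: joints at [1.233, 0.264, 1.604, -0, 1.274, -0.037], TCP at [0.2, 0.645, 0.239] pointing down, gripper open.
Joint ranges: [-2.63, 2.63], [-0.94, 2.18], [0.31, 2.57], [-1.31, 4.45], [0, 2.66], [-2.55, 2.55]. Speed limits (rad/s): [2.57, 2.57, 3.14, 3.14, 3.14, 3.14].

## Interface

Orientations are given as a rotation vector (axis times angle).
In Python, from cell import manip, inverse_kinematics, cams, order gives the robot as it stands. Calls block until the motion is done:
- manip.move_pose(position, orientation): joint-space move of the TCP to a pose.
- manip.move_linear(position, rate=0.15, rot=None): straight line of the TCP; rot=None keeps the orientation; rate is the mean speed in m/s.
- manip.set_joints(angles): joint-space move.
- manip.set_gripper(opening, force=None): finger opening in m; force is the grip in N (None keeps the last); returns when the fingers have stopped.
- manip.dwell(seconds).
- inverse_kinematics(position, orientation): joint angles nearest the present ones, or None.
- manip.state(): the state.
- cams.capture(name): name is "side" or "top" or "wrist"; returns a dict with "image" (384x512x3 uint8, blue, green, red), "z_map" (384x512 float32, m along the optical axis (not along the pixel's ray), 0 where there is no reading), "intrinsics" (3x3 intrinsics, pixels), "k1" (the pictures are not rectified: a ray, as slopes to the right and down, at radius r is drawn at 1 + k1 r^2 times it, then the intrinsics apply), "position" and "orientation" of the camera in the world; the wrist camera has in their place "T_tool_cam" (4x4, takes a point from camera to tool coordinates, whose origin is the TCP and whose axes are the flange's). Camera axes: x right, y down, z forward; pixel columns grow to the right and rows downward; lengths in m; the calibration is good to about 2 mm. A picture is of the moment at which its call begins: read the wrist's pose just before it.
A pose or a line that the arm cannot do raises manip.IKError and nothing moves.
- order.close_job(): hands the job in; it is judged then, once.
The state is a dict: "clock": time; "joint_pos": joint angles; "joint_velocities": joint speeds; "tau": joint torques, N m; "tool_pos": TCP position; "tcp_rot": TCP orientation; "contact_force": force on the tool from outside, world axes, zero at the start; "moment": the same for the moment, N m; "gripper_width": finger opening in m; "grasp_force": force on a finger pad.
Only numpy, scipy, OpenCV 4.12 (cv2) and the standard library are available. Lean on these libraries where they do the work, as an engineer would, in place of code of your own. Each camera call takes 0.05 s, during which the arm holds its last target. There are 200 camera calls.

## Working session

There is one attempt and no reset: what is moved stays moved. The work goes in short steps, each a Python script; the robot and the scene stay as the last script left them, time stands still between calls to the robot, and variables do not carry over. Pictures are saved under pics/ and viewed, at most 10 in all, crops included, and the job is handed in when it is done.

```bash
ls; mkdir -p pics
cat > h.py <<'E'
import numpy as np, cv2
from scipy.spatial.transform import Rotation as R
from cell import manip, inverse_kinematics, cams, order
def cap(name):
    s=manip.state(); c=cams.capture(name)
    if name=="wrist":
        T=np.eye(4);T[:3,:3]=R.from_rotvec(s["tcp_rot"]).as_matrix();T[:3,3]=s["tool_pos"]
        M=T@np.array(c["T_tool_cam"])
    else:
        M=np.eye(4);o=np.array(c["orientation"]);M[:3,:3]=o if o.shape==(3,3) else R.from_rotvec(o).as_matrix();M[:3,3]=c["position"]
    c["M"]=M; return c
def cloud(c):
    """world xyz for every pixel (HxWx3), nan without depth"""
    K=np.array(c["intrinsics"]);v,u=np.mgrid[:384,:512]
    p=np.stack([u,v],-1).reshape(-1,1,2).astype(float)
    n=cv2.undistortPoints(p,K,np.array([c["k1"],0,0,0.])).reshape(384,512,2)
    z=np.where(c["z_map"]>0,c["z_map"],np.nan)[...,None]
    P=np.concatenate([n*z,z],-1)
    return P@c["M"][:3,:3].T+c["M"][:3,3]
E
python3 - <<'E'
from h import *
for n in("top","side"):
    c=cap(n);cv2.imwrite(f"pics/{n}0.png",cv2.resize(c["image"],(768,576)));np.savez(f"pics/{n}0.npz",P=cloud(c),im=c["image"]);print(n,c["position"],c["orientation"])
s=manip.state();print(s["clock"],s["tool_pos"],s["tcp_rot"],s["contact_force"])
E
```

```text
pics
top [ 0.20866571 -0.02602648  1.54216949] [-2.07890555  2.13426084 -0.17675135]
side [ 0.16958748 -1.0251078   0.51247459] [-1.93550518  0.30874125 -0.18423893]
0.1 [0.19977936 0.64408571 0.23752122] [-0.47063937 -3.1057683   0.00312398] [0.96319568 0.27613266 0.11130472]
```

View pics/top0.png

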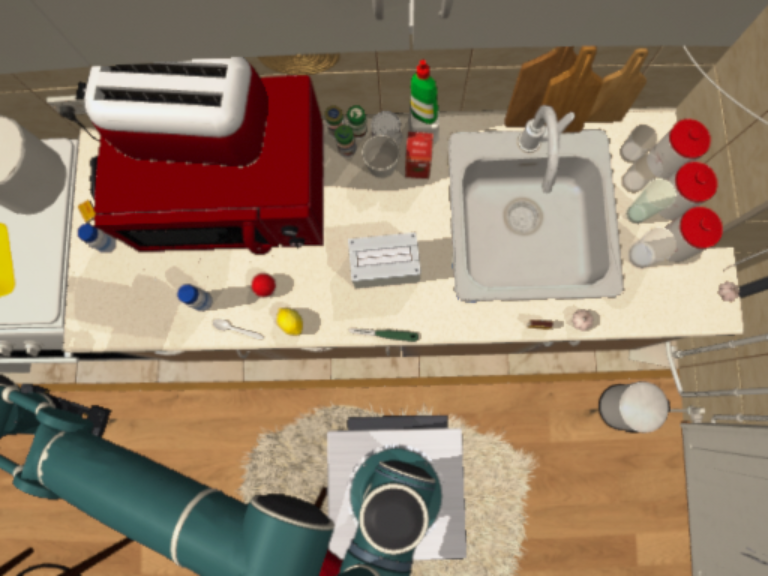

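View pics/side0.png

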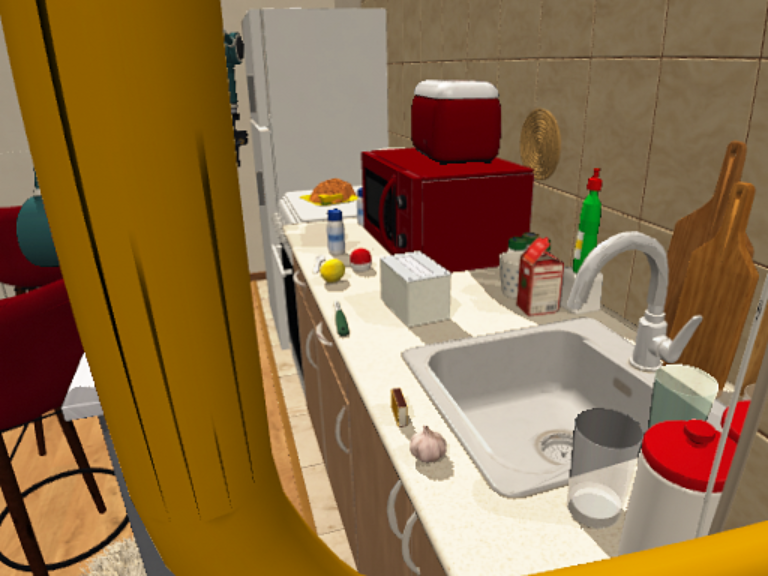

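The top view shows the matchbox at (543,324) with the garlic at (583,320), and the keeper at (385,258). The side view shows the matchbox upright at (400,407).

```bash
python3 - <<'E'
from h import *
d=np.load("pics/top0.npz");P=d["P"]
def obj(name,u0,v0,u1,v1,zmin,zmax):
    Q=P[int(v0/1.5):int(v1/1.5),int(u0/1.5):int(u1/1.5)].reshape(-1,3);Q=Q[(Q[:,2]>zmin)&(Q[:,2]<zmax)]
    r=cv2.minAreaRect(Q[:,:2].astype(np.float32));print(name,len(Q),np.round(Q.mean(0),4),np.round(r[0],4),np.round(r[1],4),r[2])
for u,v in((470,320),(385,310),(640,310)): print("table",P[int(v/1.5),int(u/1.5)])
obj("match",520,308,566,340,.025,.06)
obj("garlic",568,305,605,335,.02,.08)
obj("keeper",335,225,430,290,.095,.125)
obj("lemon",270,300,310,340,.02,.08)
obj("peeler",345,320,425,345,.006,.04)
E
python3 - <<'E'
import sys;sys.path.insert(0,'.')
from h import *
d=np.load("pics/top0.npz")
a=cv2.resize(d["im"][200:225,340:400],(800,333),interpolation=cv2.INTER_CUBIC)
b=cv2.resize(d["im"][150:195,225:290],(380,263),interpolation=cv2.INTER_CUBIC)
o=np.zeros((600,800,3),np.uint8);o[:333]=a;o[333:596,:380]=b;cv2.imwrite("pics/crop1.png",o)
E
```

```text
table [ 4.09639451e-01 -1.90817418e-01  8.20803987e-05]
table [0.44108554 0.0164546  0.00188068]
table [ 4.22742391e-01 -6.09884994e-01 -2.04845951e-04]
match 74 [ 0.3908 -0.3538  0.0363] [ 0.3918 -0.3543] [0.053  0.0172] 83.13815307617188
garlic 144 [ 0.398  -0.4561  0.0347] [ 0.398  -0.4579] [0.0505 0.0434] 2.777884006500244
keeper 1299 [0.5484 0.012  0.1087] [0.5498 0.012 ] [0.102  0.1604] 4.213006496429443
lemon 272 [0.4121 0.2419 0.0491] [0.4139 0.2451] [0.0669 0.0614] 78.14903259277344
peeler 261 [0.381  0.0067 0.0127] [0.3887 0.0179] [0.1893 0.0517] 88.3983154296875
```

View pics/crop1.png

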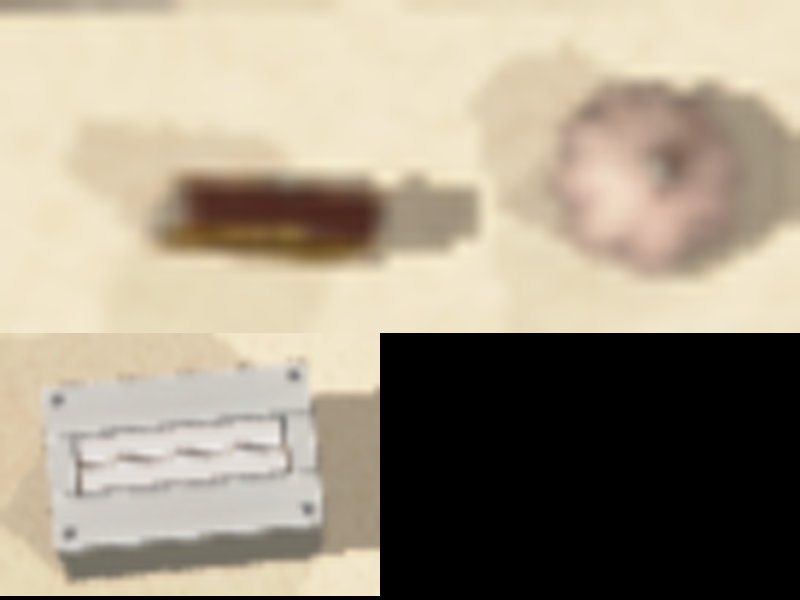

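The enlarged crop agrees with the depth fit: the matchbox is at about (0.392,-0.354), length near +y, and the keeper is at (0.550,0.012), yaw about 4°. I'll move to the matchbox by way of a pulled-in waypoint that clears the microwave.

```bash
cat >> h.py <<'E'
def down(deg):
    """rotvec: tool pointing down, tool y at this world angle"""
    a=np.radians((deg+90)/2);return np.pi*np.array([np.cos(a),np.sin(a),0])
E
python3 - <<'E'
from h import *
d=np.load("pics/top0.npz");P=d["P"]
Q=P[40:167,60:216].reshape(-1,3);Q=Q[Q[:,2]>.15];print("microwave min x",np.nanpercentile(Q[:,0],1),"y",np.nanpercentile(Q[:,1],[1,99]),"z",np.nanmax(Q[:,2]))
for p,a in(((.39,-.354,.25),83),((.39,-.354,.25),-97),((.55,.012,.2),94),((.55,.012,.2),-86)):
    print(p,a,inverse_kinematics(p,down(a)))
manip.move_linear([0.13,0.42,0.36],rate=.3)
manip.move_pose([.40,-.33,.27],down(83))
s=manip.state();print(s["clock"],s["tool_pos"],s["joint_pos"])
c=cap("wrist");print(np.round(c["T_tool_cam"],3))
P=cloud(c);np.savez("pics/w1.npz",P=P,im=c["image"]);cv2.imwrite("pics/w1.png",c["image"])
E
```

```text
microwave min x 0.5964228286263672 y [0.16106603 0.62588262] z 0.8630378362568875
(0.39, -0.354, 0.25) 83 [-0.78434163 -0.02518586  1.90469465  0.          1.26208386 -2.23296491]
(0.39, -0.354, 0.25) -97 [-7.84341628e-01 -2.51858591e-02  1.90469465e+00 -8.88178420e-16
  1.26208386e+00  9.08627746e-01]
(0.55, 0.012, 0.2) 94 [-2.34627033e-02  5.66760778e-02  1.91589794e+00 -4.44089210e-16
  1.16901864e+00 -1.66407220e+00]
(0.55, 0.012, 0.2) -86 [-0.0234627   0.05667608  1.91589794  0.          1.16901864  1.47752045]
3.9583 [ 0.40047817 -0.32943814  0.27014101] [-7.36582532e-01 -5.34209799e-02  1.89473446e+00  2.68094427e-04
  1.30007681e+00 -2.18634094e+00]
[[-0.    -0.966 -0.26   0.066]
 [ 1.    -0.    -0.001 -0.001]
 [ 0.001 -0.26   0.966 -0.146]
 [ 0.     0.     0.     1.   ]]
```

View pics/w1.png

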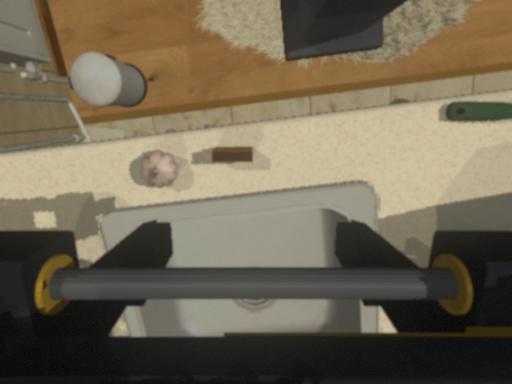

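The wrist view shows the matchbox at (232,154), lying parallel to the tool's y axis, with the garlic at (158,168). I'll measure it from here, with hover check from lower down.

```bash
cat >> h.py <<'E'
def rect(P,c,rad,z0,z1):
    Q=P.reshape(-1,3);Q=Q[(np.abs(Q[:,0]-c[0])<rad)&(np.abs(Q[:,1]-c[1])<rad)&(Q[:,2]>z0)&(Q[:,2]<z1)]
    r=cv2.minAreaRect((Q[:,:2]*1000).astype(np.float32));a=r[2] if r[1][0]>r[1][1] else r[2]+90
    print(len(Q),"ctr",np.round(np.array(r[0])/1000,4),"size",np.round(r[1],1),"long axis deg",round(a%180,2),"top z",np.round(np.percentile(Q[:,2],[50,95]),4));return np.array(r[0])/1000,a%180
E
python3 - <<'E'
from h import *
P=np.load("pics/w1.npz")["P"]
rect(P,(.392,-.354),.045,.033,.045)
rect(P,(.392,-.354),.045,.01,.045)
rect(P,(.398,-.458),.04,.02,.07)
# move back so the camera looks straight on the box from closer
manip.move_linear([.435,-.354,.17],rate=.2)
c=cap("wrist");P=cloud(c)
rect(P,(.392,-.354),.045,.033,.045);rect(P,(.392,-.354),.045,.01,.045)
cv2.imwrite("pics/w2.png",c["image"]);print(manip.state()["clock"])
E
```

```text
495 ctr [ 0.3887 -0.357 ] size [52.3 15.6] long axis deg 83.05 top z [0.0362 0.0375]
601 ctr [ 0.3887 -0.357 ] size [52.3 15.6] long axis deg 83.05 top z [0.036  0.0375]
1056 ctr [ 0.397  -0.4585] size [48.3 49.5] long axis deg 161.19 top z [0.0342 0.0435]
909 ctr [ 0.389 -0.357] size [52.8 15.7] long axis deg 83.09 top z [0.0364 0.0374]
1016 ctr [ 0.3889 -0.357 ] size [52.8 15.7] long axis deg 83.05 top z [0.0363 0.0374]
4.75
```

View pics/w2.png

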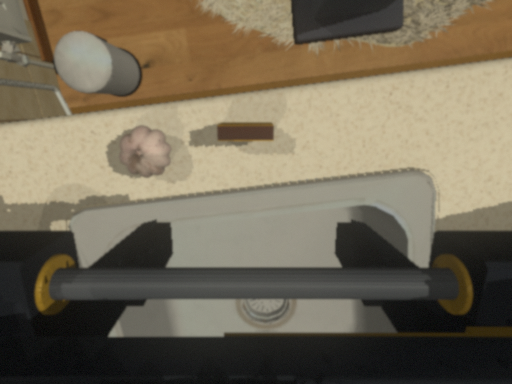

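The box is at (0.389,-0.357), long axis 83.1°; both views agree, and the size matches. I'll grasp it high, with the tips 27 mm above its underside, so the gripper body stays clear of the keeper at the deepest possible floor.

Run:
```python
from h import *
r=down(83.07)
manip.set_gripper(.074)
manip.move_linear([.389,-.357,.09],rate=.2,rot=r)
manip.move_linear([.389,-.357,.027],rate=.08)
s=manip.state();print(s["tool_pos"],s["contact_force"])
manip.set_gripper(.045,force=18)
s=manip.state();print("grip",s["gripper_width"],s["grasp_force"],s["contact_force"])
manip.move_linear([.389,-.357,.20],rate=.15)
s=manip.state();print(s["gripper_width"],s["grasp_force"],s["contact_force"],s["joint_pos"])
# look at the keeper from a pulled-back pose
manip.move_pose([.60,.012,.30],down(94))
s=manip.state();print(s["clock"],s["tool_pos"],s["contact_force"],s["gripper_width"])
c=cap("wrist");P=cloud(c)
rect(P,(.55,.012),.12,.1,.12)
np.savez("pics/w3.npz",P=P,im=c["image"]);cv2.imwrite("pics/w3.png",c["image"])
```

```text
[ 0.38928105 -0.35734485  0.02726768] [-0.54221015 -1.1348826  -0.24105793]
grip 0.0526187058396087 18.000414557754993 [-0.75152548 -0.33328692  2.94347948]
0.05266568415223427 17.99996285699308 [-0.402396   -0.33834821 -1.03811298] [-7.89739361e-01  1.48941568e-02  1.96154595e+00 -1.04877552e-05
  1.16732586e+00 -2.23955486e+00]
10.05 [0.5996748  0.01095735 0.29949246] [ 0.20539292  0.06073977 -0.66490584] 0.052766331123627275
12546 ctr [0.5478 0.0114] size [100.1 160.4] long axis deg 94.48 top z [0.1075 0.1089]
```

View pics/w3.png

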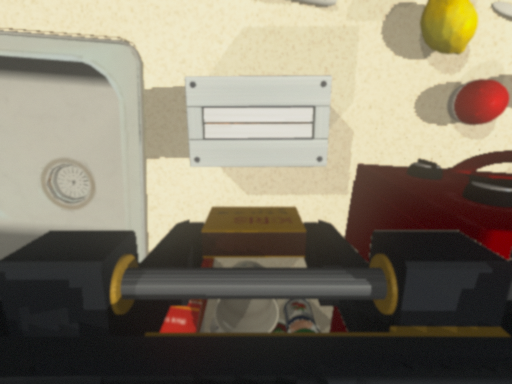

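The view shows the keeper's whole top, with corner screws at (193,85) and (321,158) and the slot at (258,122). The fit gives centre (0.548,0.011), yaw 4.5°. The box is held square, so I'll insert it while watching the force.

Run:
```python
from h import *
r=down(94.48);x,y=.5478,.0114
manip.move_linear([x,y,.16],rate=.2,rot=r);manip.dwell(.2)
f0=np.array(manip.state()["contact_force"]);print("tare",f0)
hist=[];z=.140;base=None
while z>=.048:
    manip.move_linear([x,y,z],rate=.05 if z>.076 else .02)
    s=manip.state();f=np.array(s["contact_force"])-f0;hist.append((z,f[2]))
    print(round(z,4),round(s["tool_pos"][2],4),np.round(f,2),round(s["gripper_width"],4),round(s["clock"],2))
    if np.linalg.norm(f)>22: print("HIGH");break
    if z<.0755 and len(hist)>4:
        recent=[h[1] for h in hist if h[0]<.0775][:-1]
        if len(recent)>=2 and f[2]-min(recent)>2.5: print("FLOOR?");break
    z-= .006 if z>.083 else .001
```

```text
tare [ 0.41837879  0.04665279 -0.14864382]
0.14 0.1394 [-0.82 -0.95 -0.24] 0.0528 11.75
0.134 0.1344 [ 0.16 -0.84  1.95] 0.053 12.02
0.128 0.1289 [-1.64 -0.2   4.68] 0.0526 12.28
0.122 0.1224 [-0.85  0.07  4.03] 0.0531 12.55
0.116 0.1155 [ 0.52 -0.46 -0.43] 0.0528 12.82
0.11 0.109 [ 0.57 -0.59 -1.94] 0.0529 13.08
0.104 0.1031 [ 0.07  0.82 -2.14] 0.053 13.35
0.098 0.0973 [ 0.92 -0.64 -2.2 ] 0.0527 13.62
0.092 0.0921 [0.2  0.58 0.31] 0.0528 13.88
0.086 0.0854 [ 0.16  0.23 -0.79] 0.0529 14.15
0.08 0.0791 [-0.27 -0.14 -1.3 ] 0.0528 14.42
0.079 0.0787 [-0.5  -0.59 -0.79] 0.0526 14.67
0.078 0.0781 [-0.34 -0.27  0.93] 0.0529 14.92
0.077 0.0772 [-0.26  0.1   2.02] 0.0529 15.17
0.076 0.0761 [-0.42  0.11  1.32] 0.0525 15.42
0.075 0.0749 [-0.75 -0.7   2.29] 0.0526 15.67
0.074 0.0739 [-0.44  0.14  2.13] 0.0528 15.92
0.073 0.073 [-0.54 -0.17  2.43] 0.0527 16.17
0.072 0.0723 [-0.61 -0.04  4.3 ] 0.0527 16.42
FLOOR?
```

The force has just risen. I'll average readings here and over the next couple of millimetres to confirm it's the floor.

```bash
cat >> h.py <<'E'
def avgf(n=10):
    F=[]
    for _ in range(n): manip.dwell(.03);F.append(manip.state()["contact_force"])
    return np.mean(F,0)
E
python3 - <<'E'
from h import *
f0=np.array([.1,-.1,-.2]);x,y=.5478,.0114
print("now",np.round(avgf()-f0,2))
for z in(.0715,.071,.070,.069):
    manip.move_linear([x,y,z],rate=.02);f=avgf()-f0;s=manip.state()
    print(z,round(s["tool_pos"][2],4),np.round(f,2),round(s["gripper_width"],4),round(s["clock"],2))
    if f[2]>6:break
E
```

```text
now [-0.32  0.14  4.96]
0.0715 0.0718 [-0.33  0.33  6.18] 0.0529 17.33
```

The slope is about 2.5–3 N/mm at a depth of about 63 mm, which matches the cork floor. I'll ease off slightly, open, and withdraw.

Run:
```python
from h import *
x,y=.5478,.0114
manip.move_linear([x,y,.0720],rate=.02);print("eased",np.round(avgf(),2))
manip.set_gripper(.056,force=5);s=manip.state();print(s["gripper_width"],s["grasp_force"],np.round(avgf(),2))
manip.set_gripper(.066);print(manip.state()["gripper_width"],np.round(avgf(),2))
for z in(.085,.10,.115,.13,.16): 
    manip.move_linear([x,y,z],rate=.06);print(z,np.round(manip.state()["contact_force"],2))
manip.move_linear([.60,.012,.30],rate=.2)
c=cap("wrist");P=cloud(c);cv2.imwrite("pics/w4.png",cv2.resize(c["image"][60:190,170:350],(720,520),interpolation=cv2.INTER_CUBIC))
Q=P.reshape(-1,3);m=(np.abs(Q[:,0]-x)<.012)&(np.abs(Q[:,1]-y)<.055);print("flap z",np.nanpercentile(Q[m,2],[2,50,98]))
print(manip.state()["clock"])
```

```text
eased [1.03 0.48 3.05]
0.056406807482886935 3.708713371306658 [ 0.32 -0.65 -0.1 ]
0.06594273543549477 [-0.93  0.15 -0.74]
0.085 [-1.56  0.79 -0.61]
0.1 [-3.45  0.09  7.63]
0.115 [-0.05 -0.25  0.31]
0.13 [-0.62  0.07  1.01]
0.16 [-0.41  0.15  0.18]
flap z [0.04566959 0.1067443  0.10839895]
22.3667
```

View pics/w4.png

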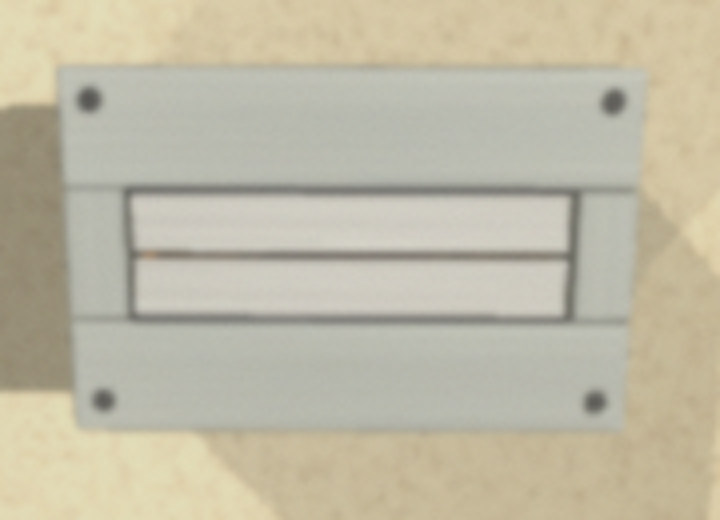

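The picture shows both flaps shut and level: the seam is straight at row 255 and the median height is 107 mm. The box is inside and the hand is clear, so I'll hand in the job.

```bash
python3 -c "
from h import *
print(order.close_job())"
```

```text
the job is handed in; nothing more can be done
None
```

The matchbox is upright inside the keeper, let go on the cork floor about 63 mm below the mouth; both flaps are shut, nothing else was moved, and the job is handed in (last clock reading 22 s of the 50 s allowed).

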